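# Lay the bridging bar over the bell in a kiln load

## Task

On the round open kiln base, lay the long kiln bar flat across the tops of the two tall props, over the middle of both and sticking out a little beyond each, ready for the next layer of ware. Set it down on the props rather than dropping it, and leave the two tall props and the little bisque bell standing where they are.

Things in the scene. Friction and masses are not known exactly. Their poses are not given: they have to be found in the camera images.
- long_bar: The long kiln bar: flat tan fireclay bar with rectangular section, 270 mm long, 36 mm wide, 15 mm thick, about 0.28 kg, lying flat on the table beside the kiln base. Origin at the centre of its underside, x along its length, y across its width, z up. A shorter bar of the same section (140 mm long, too short to span) lies beside it, about 100 mm away centre to centre, and is not wanted.
- tall_a_top (a point): One tall kiln prop: square tan fireclay post, 48 x 48 mm and 80 mm high, standing loose (about 0.4 kg) on the round kiln shelf, whose top is 45 mm above the table. This point is the centre of its flat top (125 mm above the table); z up. The two tall props are 150 to 180 mm apart centre to centre, in any direction; a third prop on the shelf is of the same make but only 35 mm high and is not wanted.
- tall_b_top (a point): The other tall kiln prop: square tan fireclay post, 48 x 48 mm and 80 mm high, standing loose (about 0.4 kg) on the round kiln shelf, whose top is 45 mm above the table. This point is the centre of its flat top (125 mm above the table); z up. The two tall props are 150 to 180 mm apart centre to centre, in any direction; a third prop on the shelf is of the same make but only 35 mm high and is not wanted.
- bell: Small white bisque bell, 50 mm across its foot and 55 mm high, about 0.06 kg, standing loose on the kiln shelf among the three props, 25 mm lower than the tall props' tops. Origin at the centre of its underside, z up.

How it is judged:
By the outcome, as a careful person would: the job done as asked, in the order asked, and still so for the second after the job is handed in, with the robot touching nothing.
It also fails if it takes over 40 s, if anything falls off the work surface, if the arm or the gripper's body presses on something with over 40 N, if the wrist force passes 120 N, or if a joint passes its speed limit or range.

## Robot

A 6-joint arm with a two-finger parallel gripper is mounted at the origin on the work surface. World frame = base frame: x ahead of the robot, y to its left, z up, the work surface at z = 0. Lengths are in m, angles in rad, forces in N, time in s.
With the tool pointing down it reaches from about 0.375 to 0.9 m from the base axis. Payload 3.1 kg.
Tool frame: the origin (TCP) lies midway between the tips of the shut fingers; the grasp point (between the pads) lies 19 mm behind it (robot.grip_depth is the distance from the TCP to the grasp point, in m); z points along the fingers, y is the direction in which the jaws open and shut (so a half turn about z gives the same grasp; the last joint's range is limited). The gripper opens to 87 mm and grips with 3 to 60 N. Pads are 19 mm wide; open, the fingers measure 117 mm over their backs; the gripper's body (75 mm by 190 mm) begins 51 mm behind the grasp point.
Start: joints at [-1.433, 0.527, 1.433, -0, 1.181, -0.178], TCP at [0.194, -0.594, 0.223] pointing down, gripper open.
Joint ranges: [-3.08, 3.08], [-0.75, 2.2], [0.22, 2.44], [-1.43, 4.57], [0, 2.65], [-2.85, 2.85]. Speed limits (rad/s): [2.79, 2.79, 3.14, 3.14, 3.14, 3.14].

## Interface

Orientations are given as a unit quaternion [x, y, z, w].
In Python, from rig import robot gives the robot as it stands.
- The arm moves only by the tool carry_out, never from a script. Its arguments are lists of equal length, an entry for each row: "dr": the turn, a rotation vector about the world's x, y, z in rad, a list of three; "translation": the shift along the world's x, y, z in cm, a list of three; "grip": the opening, from 0 (shut) to 1 (fully open). A call has 1 to 20 rows; each row is the pose to reach, as a shift and turn from the pose commanded when the call began; what a row does not reach only later rows make up. A row lasts 1/12 s, in which the tool goes at most 41.7 mm and 7.16 degrees, less where a joint would pass 70% of its speed; a pose out of reach is approached as far as the arm can. A call with a gripper value outside its range is refused whole. The fingers move at their own pace and stop on an object; "newtons" is the grip in N (left out, the last holds). Time passes only in rows, so rows that repeat a pose let the fingers close. It gives the time, the measured TCP pose, the force and the opening at its end, in the units of the state.
- robot.get_obs(): the state, without advancing time (a new reading comes with each control period).
- robot.camera(name): name is "scene" or "top"; returns a dict with "color" (400x640x3 uint8, blue, green, red), "camera_matrix" (3x3 intrinsics, pixels), "T" (4x4, takes a point from camera to world coordinates). Camera axes: x right, y down, z forward; pixel columns grow to the right and rows downward; lengths in m; the calibration is good to about 2 mm. A picture is of the moment at which its call begins. There is no depth.
- robot.hand_in(): hands the job in, once; it reports no verdict.
The state is a dict: "time": time; "q": joint angles; "joint_velocities": joint speeds; "joint_torque": joint torques, N m; "position": TCP position; "tool_rot": TCP orientation; "ft_force": force on the tool from outside, world axes, zero at the start; "moment": the same for the moment, N m; "grip_width": finger opening in m.
Only numpy, scipy, OpenCV 4.12 (cv2) and the standard library are available. Lean on these libraries where they do the work, as an engineer would, in place of code of your own. Each camera call takes 0.05 s, during which the arm holds its last target. There are 200 camera calls.

## Working session

There is one attempt and no reset: what is moved stays moved. The work goes in short steps, Python scripts to look and compute and a tool call to move; the robot and the scene stay as the last step left them, time stands still between calls to the robot, and variables do not carry over. Pictures are saved under pics/ and viewed, about 8 in all and at most 12, crops included, and the job is handed in when it is done.

Besides the shell and the picture viewer there is one more tool, called after "Call:" by a JSON object that holds its "method" and its "body", one argument or row to a line. carry_out: Moves the arm, as the interface text tells. Its arguments: {"type":"object","properties":{"dr":{"type":"array"},"translation":{"type":"array"},"grip":{"type":"array"},"newtons":{"type":"number"}},"required":["dr","translation","grip"]}

```bash
mkdir -p pics
python3 - <<'E'
from rig import robot
import cv2,numpy as np
for n in("scene","top"):
    c=robot.camera(n);cv2.imwrite(f"pics/{n}0.png",c["color"]);print(n,c["camera_matrix"].tolist(),np.round(c["T"],4).tolist())
o=robot.get_obs();print(o)
E
```

```text
scene [[509.6877166901269, 0.0, 316.49749644303733], [0.0, 509.6877166901269, 201.8277765966511], [0.0, 0.0, 1.0]] [[-0.8294, 0.4424, -0.3412, 0.9424], [0.5585, 0.6692, -0.4902, 0.5269], [0.0115, -0.5971, -0.8021, 1.0133], [0.0, 0.0, 0.0, 1.0]]
top [[400.40089382869087, 0.0, 325.29856589340716], [0.0, 400.40089382869087, 198.63447770197698], [0.0, 0.0, 1.0]] [[0.0259, -0.9901, 0.1382, 0.415], [-0.9997, -0.026, 0.0011, -0.027], [0.0025, -0.1382, -0.9904, 1.0556], [0.0, 0.0, 0.0, 1.0]]
{'time': 0.1, 'q': array([-1.43354793e+00,  5.28369787e-01,  1.43377185e+00, -1.66709243e-05,
        1.18143035e+00, -1.78480006e-01]), 'joint_velocities': array([ 3.97295834e-05, -2.29459017e-03, -1.30567839e-03,  6.43262504e-04,
        4.36699148e-04,  7.35320735e-04]), 'joint_torque': array([-1.19935744e-04, -4.40983629e+01, -1.77151680e+01,  6.34056260e-02,
        5.33848896e-02, -4.07481366e-05]), 'position': array([ 0.19401056, -0.59342262,  0.22167234]), 'tool_rot': array([ 9.87564321e-01,  1.57212379e-01,  1.26944824e-05, -9.89611860e-04]), 'ft_force': array([-0.15846055,  0.9437403 , -0.36571738]), 'moment': array([-0.04126932, -0.00025797,  0.01402457]), 'grip_width': 0.08707354440915462}
```

View pics/top0.png

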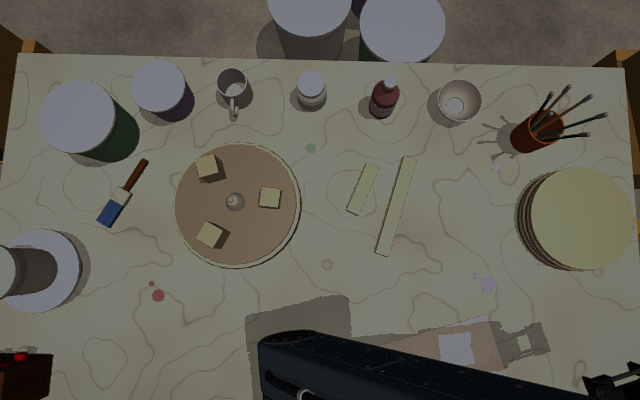

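View pics/scene0.png

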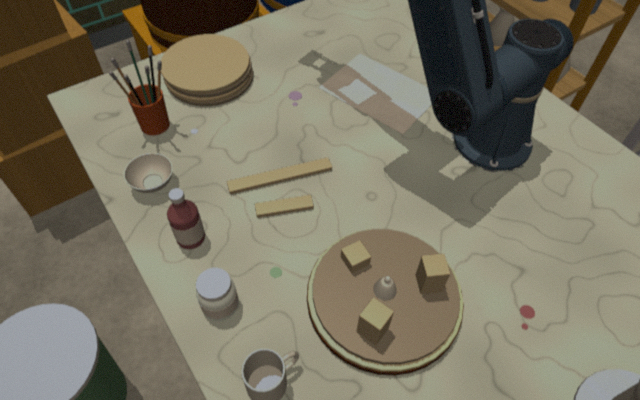

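The top view shows the long bar from about (409,157) to (383,255) and the short bar left of it. The tall props are at about (208,168) and (210,235), the short prop is at (270,198), and the bell is at (235,201), between the tall ones. Next I measure top faces in the world plane.

```bash
cat > h.py <<'E'
import cv2,numpy as np
def cast(c,px,z):
    px=np.atleast_2d(np.asarray(px,float));T=c["T"]
    d=np.c_[px,np.ones(len(px))]@np.linalg.inv(c["camera_matrix"]).T@T[:3,:3].T
    o=T[:3,3];return o+d*((z-o[2])/d[:,2])[:,None]
def proj(c,P):
    T=np.linalg.inv(c["T"]);p=(np.atleast_2d(P)@T[:3,:3].T+T[:3,3])@c["camera_matrix"].T
    return p[:,:2]/p[:,2:]
def face(c,roi,z,lo,hi=None):
    "world min-area rect of largest blob in roi with HSV in [lo,hi]"
    x0,y0,x1,y1=roi;hsv=cv2.cvtColor(c["color"],cv2.COLOR_BGR2HSV)[y0:y1,x0:x1]
    m=cv2.inRange(hsv,np.array(lo),np.array(hi or (40,255,255)))
    k=max(cv2.findContours(m,cv2.RETR_EXTERNAL,cv2.CHAIN_APPROX_NONE)[0],key=cv2.contourArea)
    k=k.reshape(-1,2)+[x0,y0];P=cast(c,k,z)
    r=cv2.minAreaRect((P[:,:2]*1000).astype(np.float32))
    return r,k
E
python3 - <<'E'
from rig import robot
import cv2,numpy as np
from h import *
c=robot.camera("top");h=cv2.cvtColor(c["color"],cv2.COLOR_BGR2HSV)
for n,p in dict(bar=(396,205),table=(440,190),pa=(206,162),pas=(213,177),pb=(212,232),shelf=(240,240),ps=(270,195)).items(): print(n,h[p[1],p[0]])
print(h[150:186:2,207].tolist());print(h[218:250:2,210].tolist());print(h[205,380:412].tolist())
a=cv2.resize(c["color"][140:270,165:305],None,fx=5,fy=5,interpolation=cv2.INTER_CUBIC)[:600];cv2.imwrite("pics/k1.png",a)
E
```

```text
bar [ 35  40 126]
table [ 35  27 125]
pa [ 26  70 124]
pas [ 17 102  50]
pb [ 27  64 124]
shelf [ 16  75 109]
ps [ 29  59 125]
[[33, 52, 127], [18, 71, 104], [17, 73, 101], [24, 77, 123], [25, 70, 124], [25, 72, 124], [25, 69, 125], [25, 72, 124], [23, 73, 125], [24, 69, 125], [26, 68, 123], [25, 67, 125], [27, 66, 127], [16, 105, 51], [17, 95, 51], [18, 102, 50], [14, 94, 54], [15, 67, 107]]
[[16, 72, 106], [16, 75, 106], [18, 94, 54], [27, 61, 125], [27, 65, 125], [27, 66, 124], [27, 64, 124], [26, 67, 126], [26, 66, 124], [28, 63, 125], [26, 64, 123], [28, 64, 124], [28, 62, 123], [27, 63, 125], [26, 66, 127], [16, 74, 104]]
[[32, 29, 125], [32, 30, 126], [32, 31, 124], [30, 31, 125], [34, 30, 126], [30, 33, 125], [32, 32, 121], [24, 40, 90], [17, 57, 72], [19, 62, 78], [33, 35, 130], [33, 43, 125], [32, 41, 125], [34, 44, 127], [33, 42, 127], [32, 40, 126], [35, 40, 126], [33, 41, 125], [33, 41, 125], [31, 43, 126], [33, 43, 126], [33, 36, 126], [29, 41, 125], [19, 67, 125], [28, 33, 123], [26, 33, 123], [24, 33, 125], [25, 36, 126], [32, 33, 124], [30, 35, 125], [24, 33, 123], [28, 31, 124]]
```

View pics/k1.png

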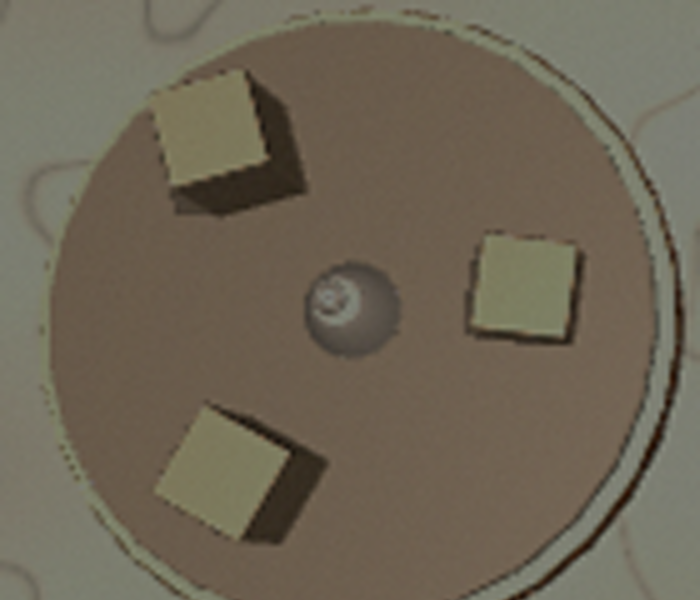

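The crop shows the two tall props (upper left and lower left), the short prop on the right and the bell in the middle. Their top faces separate cleanly by hue and value.

Run:
```python
from rig import robot
import cv2,numpy as np
from h import *
c=robot.camera("top");s=robot.camera("scene")
a,_=face(c,(192,150,225,190),.125,(21,50,112));b,_=face(c,(190,215,230,252),.125,(21,50,112))
print("props",a,b,np.hypot(*np.subtract(a[0],b[0])))
# tall tops in scene view
print("scene a",face(s,(355,294,396,344),.125,(10,40,112))[0],"b",face(s,(415,250,450,295),.125,(10,40,112))[0])
m=c.copy();m["color"]=cv2.bilateralFilter(c["color"],7,25,5)
r,k=face(m,(374,150,420,262),.015,(15,37,112));print("bar",r)
r2,k2=face(s,(222,155,338,196),.015,(10,90,90));print("bar scene",r2, cv2.cvtColor(s["color"],cv2.COLOR_BGR2HSV)[[178,185,150],[280,240,260]].tolist())
print("bell",cast(c,(235,201),.1))
A=c["color"].copy();
for p in k:A[p[1],p[0]]=(0,0,255)
B=s["color"].copy()
for p in k2:B[p[1],p[0]]=(0,0,255)
f=lambda i,w,h:cv2.resize(i,(w,h),interpolation=cv2.INTER_NEAREST)
cv2.imwrite("pics/k2.png",np.hstack([f(A[145:265,370:430],300,600),f(B[150:200,220:340],480,200).repeat(3,0)]))
```

```text
props ((621.6868896484375, 264.0489501953125), (56.58292007446289, 52.68717956542969), 19.083524703979492) ((455.0958251953125, 241.86717224121094), (45.45271682739258, 45.6728515625), 62.92575454711914) 168.06134007805102
scene a ((623.6284790039062, 268.54254150390625), (99.04721069335938, 76.63096618652344), 53.4582405090332) b ((457.43927001953125, 237.1055450439453), (59.53499984741211, 71.47161102294922), 56.44188690185547)
bar ((568.5411987304688, -222.4370880126953), (98.57007598876953, 230.11802673339844), 89.63298034667969)
bar scene ((522.3034057617188, -183.72918701171875), (5.989933490753174, 36.6223030090332), 72.75686645507812) [[22, 81, 152], [25, 80, 159], [23, 44, 156]]
bell [[0.53685899 0.19118184 0.1       ]]
```

View pics/k2.png

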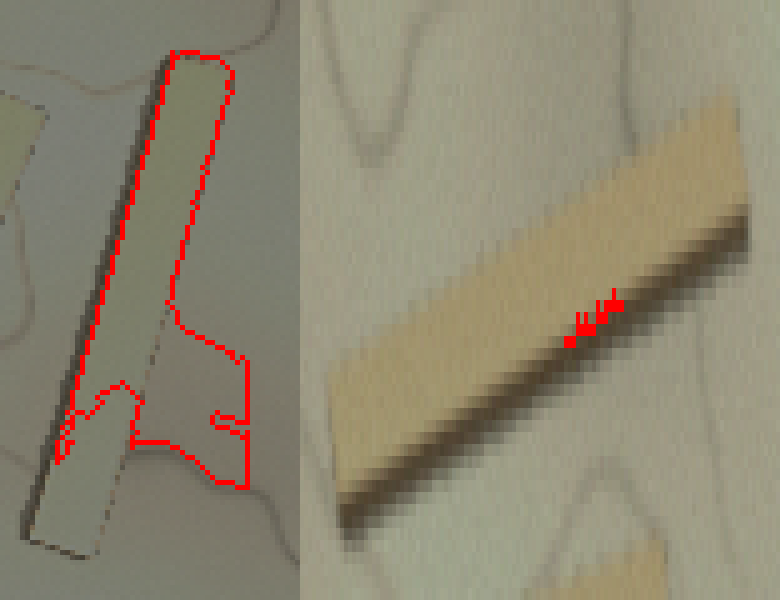

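In the top view the bar mask leaked into the table. The scene view gives good contrast with S above about 62, so I take the bar from there and check against corners read from the crop.

Run:
```python
from rig import robot
import cv2,numpy as np
from h import *
c=robot.camera("top");s=robot.camera("scene")
def cor(pts,off,z):
    P=cast(c,(np.array(pts)-2)/5+off,z)[:,:2]*1000
    r=cv2.minAreaRect(P.astype(np.float32)); return P.mean(0).round(1),np.round(r[1],1),round(r[2],1)
print("a",cor([(150,93),(243,70),(268,158),(173,185)],(165,140),.125))
print("b",cor([(207,405),(290,453),(240,540),(155,490)],(165,140),.125))
print("bar",cor([(172,52),(236,68),(97,557),(25,540)],(370,145),.015))
print("bar scene",face(s,(222,155,338,196),.015,(10,62,125))[0])
h=cv2.cvtColor(s["color"],cv2.COLOR_BGR2HSV)
print(h[318,358:394:2].tolist(),h[300:345:3,376].tolist())
for n,roi in dict(a=(355,294,396,344),b=(415,250,450,295)).items():
  for v in (130,145): print(n,v,face(s,roi,.125,(19,70,v))[0])
```

```text
a (array([618.3, 258.4]), array([46.3, 46.3]), 17.8)
b (array([455.2, 240.8]), array([46.3, 45.5]), 61.9)
bar (array([ 549.3, -212.2]), array([ 37.8, 272.5]), 74.3)
bar scene ((545.5721435546875, -209.7988739013672), (36.7789192199707, 270.0379943847656), 73.75997924804688)
[[18, 70, 116], [21, 94, 76], [20, 94, 95], [22, 81, 145], [28, 71, 158], [28, 65, 161], [26, 69, 160], [26, 68, 157], [26, 73, 158], [27, 67, 159], [25, 73, 160], [26, 73, 158], [27, 69, 155], [26, 73, 158], [24, 78, 160], [22, 86, 136], [20, 85, 72], [17, 78, 117]] [[23, 82, 155], [26, 74, 158], [25, 71, 159], [24, 74, 159], [25, 73, 158], [26, 78, 160], [27, 67, 159], [24, 71, 159], [27, 73, 158], [22, 86, 124], [18, 93, 74], [18, 110, 74], [21, 97, 76], [19, 96, 77], [19, 97, 76]]
a 130 ((614.0623779296875, 258.59149169921875), (51.50083541870117, 49.85051345825195), 18.37497329711914)
a 145 ((615.6890869140625, 260.1174011230469), (46.014732360839844, 45.806392669677734), 18.681943893432617)
b 130 ((451.97125244140625, 243.54852294921875), (48.72967529296875, 48.71416473388672), 63.16841125488281)
b 145 ((453.1001892089844, 243.76565551757812), (46.178741455078125, 46.038570404052734), 62.33750534057617)
```

The measured sizes match the given ones:

| Thing | Position (mm) | Size or spacing (mm) | Angle |
|---|---|---|---|
| Long bar | (547.5, -211) | 270 x 37 | -16.2° |
| Tall prop a | (616.5, 259) | 46 x 46 | – |
| Tall prop b | (454, 242) | 46 x 46 | – |
| Line between props | – | 163 apart | 5.9° |

First I move to above the bar.

Call:
{"method": "carry_out", "body": {
  "dr": [
    [0,0,-0.1],
    [0,0,-0.2],
    [0,0,-0.3],
    [0,0,-0.4],
    [0,0,-0.5],
    [0,0,-0.599],
    [0,0,-0.599],
    [0,0,-0.599],
    [0,0,-0.599],
    [0,0,-0.599],
    [0,0,-0.599],
    [0,0,-0.599],
    [0,0,-0.599],
    [0,0,-0.599],
    [0,0,-0.599],
    [0,0,-0.599],
    [0,0,-0.599],
    [0,0,-0.599],
    [0,0,-0.599],
    [0,0,-0.599]
  ],
  "translation": [
    [2.2,2.4,-0.5],
    [4.4,4.8,-1],
    [6.6,7.2,-1.5],
    [8.9,9.6,-2],
    [11.1,12,-3],
    [13.3,14.4,-4],
    [15.5,16.8,-5],
    [17.7,19.2,-6],
    [19.9,21.6,-7],
    [22.1,24,-8],
    [24.3,26.4,-9],
    [26.6,28.7,-10],
    [28.8,31.1,-11],
    [31,33.5,-11.5],
    [33.2,35.9,-12],
    [35.4,38.3,-12.3],
    [35.4,38.3,-12.3],
    [35.4,38.3,-12.3],
    [35.4,38.3,-12.3],
    [35.4,38.3,-12.3]
  ],
  "grip": [1,1,1,1,1,1,1,1,1,1,1,1,1,1,1,1,1,1,1,1],
  "newtons": 30
}}

```text
time: 2.02
position: [0.5475, -0.212, 0.0997]
tool_rot: [0.99, -0.142, -0.0, 0.0]
ft_force: [-0.9, -0.2, -0.2]
grip_width: 0.0869
```

Call:
{"method": "carry_out", "body": {
  "dr": [
    [0,0,0],
    [0,0,0],
    [0,0,0],
    [0,0,0],
    [0,0,0],
    [0,0,0],
    [0,0,0],
    [0,0,0]
  ],
  "translation": [
    [0.05,0.1,-2.5],
    [0.05,0.1,-5],
    [0.05,0.1,-7],
    [0.05,0.1,-8.2],
    [0.05,0.1,-9],
    [0.05,0.1,-9.4],
    [0.05,0.1,-9.65],
    [0.05,0.1,-9.65]
  ],
  "grip": [1,1,1,1,1,1,1,1]
}}

```text
time: 2.68
position: [0.5488, -0.2106, 0.0033]
tool_rot: [0.99, -0.141, 0.0, 0.0]
ft_force: [-0.1, 0.9, 0.6]
grip_width: 0.0872
```

Call:
{"method": "carry_out", "body": {
  "dr": [
    [0,0,0],
    [0,0,0],
    [0,0,0],
    [0,0,0],
    [0,0,0],
    [0,0,0],
    [0,0,0],
    [0,0,0],
    [0,0,0],
    [0,0,0],
    [0,0,0],
    [0,0,0]
  ],
  "translation": [
    [0,0,0],
    [0,0,0],
    [0,0,0],
    [0,0,0],
    [0,0,0],
    [0,0,0],
    [0,0,0],
    [0,0,0],
    [0,0,0],
    [0,0,0],
    [0,0,0],
    [0,0,0]
  ],
  "grip": [0.6,0.5,0.45,0.4,0.35,0.3,0.3,0.3,0.3,0.3,0.3,0.3],
  "newtons": 35
}}

```text
time: 3.68
position: [0.5486, -0.2101, 0.003]
tool_rot: [0.99, -0.141, -0.0, 0.0]
ft_force: [-0.4, -0.1, 1.4]
grip_width: 0.0358
```

The jaws stopped at 35.8 mm, which fits the 36 mm bar. I lift it and look.

Call:
{"method": "carry_out", "body": {
  "dr": [
    [0,0,0],
    [0,0,0],
    [0,0,0],
    [0,0,0],
    [0,0,0],
    [0,0,0],
    [0,0,0],
    [0,0,0],
    [0,0,0],
    [0,0,0],
    [0,0,0]
  ],
  "translation": [
    [0,0,0.5],
    [0,0,1.5],
    [0,0,3.5],
    [0,0,6],
    [0,0,8.5],
    [0,0,11],
    [0,0,13.5],
    [0,0,15.5],
    [0,0,17],
    [0,0,17.7],
    [0,0,17.7]
  ],
  "grip": [0.3,0.3,0.3,0.3,0.3,0.3,0.3,0.3,0.3,0.3,0.3]
}}

```text
time: 4.6
position: [0.5494, -0.2105, 0.1823]
tool_rot: [0.99, -0.141, 0.002, 0.001]
ft_force: [0.1, 0.7, -2.7]
grip_width: 0.0356
```

Run:
```python
from rig import robot
import cv2
c=robot.camera("scene");cv2.imwrite("pics/l1.png",c["color"])
o=robot.get_obs();print(o["position"],o["grip_width"],o["ft_force"],o["moment"])
```

```text
[ 0.54865903 -0.21004461  0.18078567] 0.03573294612747724 [ 0.43353187  0.62135097 -3.09739977] [ 0.11026321  0.05273394 -0.00377593]
```

View pics/l1.png

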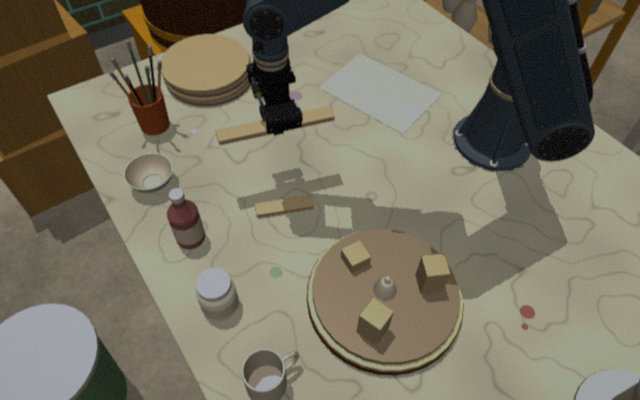

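The bar is held level and centred at about (275,125), and the shelf is undisturbed. I carry it over the props at 50 mm clearance.

Call:
{"method": "carry_out", "body": {
  "dr": [
    [0,0,0],
    [0,0,0],
    [0,0,0.03],
    [0,0,0.06],
    [0,0,0.09],
    [0,0,0.12],
    [0,0,0.15],
    [0,0,0.18],
    [0,0,0.21],
    [0,0,0.24],
    [0,0,0.27],
    [0,0,0.3],
    [0,0,0.33],
    [0,0,0.36],
    [0,0,0.386],
    [0,0,0.386],
    [0,0,0.386],
    [0,0,0.386],
    [0,0,0.386],
    [0,0,0.386]
  ],
  "translation": [
    [0,1,0],
    [0,3,0],
    [-0.1,6,0],
    [-0.2,9,0],
    [-0.3,12,0],
    [-0.4,15,0],
    [-0.5,18,0],
    [-0.6,21,0],
    [-0.7,24,0],
    [-0.8,27,0],
    [-0.9,30,0],
    [-1,33,0],
    [-1.1,36,0],
    [-1.2,39,0],
    [-1.3,42,0],
    [-1.3,44,0],
    [-1.3,45.3,0],
    [-1.3,46.1,0],
    [-1.3,46.1,0],
    [-1.3,46.1,0]
  ],
  "grip": [0.3,0.3,0.3,0.3,0.3,0.3,0.3,0.3,0.3,0.3,0.3,0.3,0.3,0.3,0.3,0.3,0.3,0.3,0.3,0.3]
}}

```text
time: 6.32
position: [0.5351, 0.2504, 0.1794]
tool_rot: [0.999, 0.052, -0.001, 0.001]
ft_force: [-0.1, -0.2, -2.8]
grip_width: 0.0355
```

Call:
{"method": "carry_out", "body": {
  "dr": [
    [0,0,0],
    [0,0,0],
    [0,0,0],
    [0,0,0],
    [0,0,0],
    [0,0,0]
  ],
  "translation": [
    [0,0,-1],
    [0,0,-2],
    [0,0,-3],
    [0,0,-3.5],
    [0,0,-3.8],
    [0,0,-3.8]
  ],
  "grip": [0.3,0.3,0.3,0.3,0.3,0.3]
}}

```text
time: 6.82
position: [0.535, 0.2504, 0.1408]
tool_rot: [0.999, 0.051, -0.001, 0.0]
ft_force: [0.8, 0.1, -2.0]
grip_width: 0.0358
```

Run:
```python
from rig import robot
import cv2,numpy as np
c=robot.camera("scene");t=robot.camera("top")
o=robot.get_obs();print(o["position"],o["tool_rot"],o["grip_width"],o["ft_force"],o["moment"])
f=lambda i:cv2.resize(i,None,fx=3,fy=3,interpolation=cv2.INTER_CUBIC)
cv2.imwrite("pics/m1.png",np.hstack([f(c["color"][200:380,300:470])[:540,:],cv2.resize(t["color"][130:280,160:240],(288,540))]))
```

```text
[0.53583    0.25081973 0.14194192] [ 9.98686482e-01  5.12377752e-02  1.05240294e-05 -1.00279495e-05] 0.03567176270171389 [-0.66712439 -0.77963565 -2.19728708] [-0.01170182  0.0167755   0.03683241]
```

View pics/m1.png

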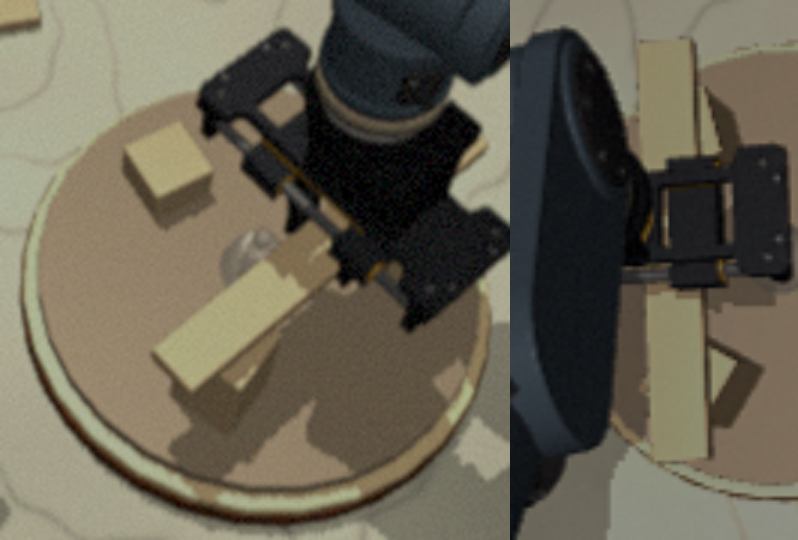

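The bar sits lengthwise over both tall props with the bell clear. I lower it slowly toward contact.

Call:
{"method": "carry_out", "body": {
  "dr": [
    [0,0,0],
    [0,0,0],
    [0,0,0],
    [0,0,0],
    [0,0,0],
    [0,0,0],
    [0,0,0]
  ],
  "translation": [
    [0,0,-0.3],
    [0,0,-0.6],
    [0,0,-0.8],
    [0,0,-1],
    [0,0,-1.1],
    [0,0,-1.2],
    [0,0,-1.2]
  ],
  "grip": [0.3,0.3,0.3,0.3,0.3,0.3,0.3]
}}

```text
time: 7.5
position: [0.5355, 0.2509, 0.1298]
tool_rot: [0.999, 0.051, -0.0, 0.0]
ft_force: [-0.4, 0.7, -2.3]
grip_width: 0.0358
```

Run:
```python
from rig import robot
import numpy as np
from h import *
t=robot.camera("top");o=robot.get_obs();print(o["position"],o["ft_force"],o["moment"])
cv2.imwrite("pics/n1.png",cv2.resize(t["color"][130:280,160:280],None,fx=4,fy=4,interpolation=cv2.INTER_CUBIC))
```

```text
[0.53557604 0.25094583 0.12995893] [ 0.44217186 -0.05961205 -3.3699    ] [-0.03698287  0.01306138 -0.02961877]
```

View pics/n1.png

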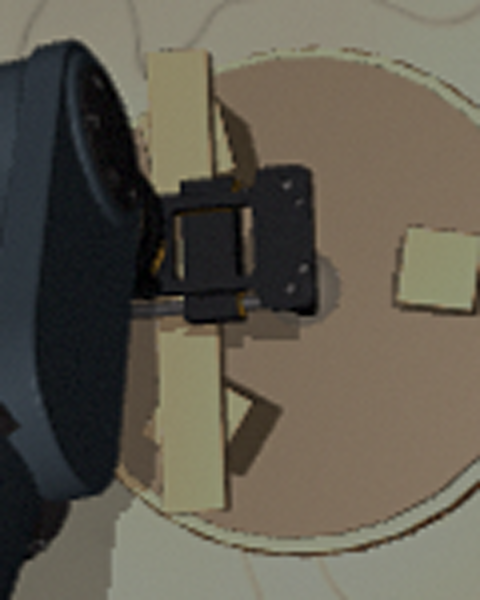

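The bar is about 2 mm above the tops, lined up over both props. I check its corners, at about (148,52), (210,52), (163,512) and (226,508) in the crop, and then touch down.

Run:
```python
from rig import robot
from h import *
t=robot.camera("top")
P=cast(t,np.array([(148,52),(210,52),(163,512),(226,508)])/4+[159.6,129.6],.142)[:,:2]*1000
print(P.round(1),P.mean(0),np.degrees(np.arctan2(*(P[:2].mean(0)-P[2:].mean(0))[::-1])))
```

```text
[[667.3 279.6]
 [668.3 243.2]
 [400.8 252.3]
 [404.  217. ]] [535.07665032 248.01784967] 5.750508801358095
```

Call:
{"method": "carry_out", "body": {
  "dr": [
    [0,0,0],
    [0,0,0],
    [0,0,0],
    [0,0,0]
  ],
  "translation": [
    [0,0,-0.05],
    [0,0,-0.1],
    [0,0,-0.15],
    [0,0,-0.15]
  ],
  "grip": [0.3,0.3,0.3,0.3]
}}

```text
time: 7.93
position: [0.5356, 0.2509, 0.1285]
tool_rot: [0.999, 0.051, -0.0, 0.0]
ft_force: [0.4, 0.4, -2.9]
grip_width: 0.0356
```

In the top view alone the bar centre is within 2.5 mm of the prop midpoint, and the angle is 5.75°. I continue down.

Call:
{"method": "carry_out", "body": {
  "dr": [
    [0,0,0],
    [0,0,0],
    [0,0,0]
  ],
  "translation": [
    [0,0,-0.05],
    [0,0,-0.1],
    [0,0,-0.1]
  ],
  "grip": [0.3,0.3,0.3]
}}

```text
time: 8.18
position: [0.5357, 0.251, 0.128]
tool_rot: [0.999, 0.051, 0.0, -0.0]
ft_force: [-0.6, -0.1, 1.8]
grip_width: 0.0357
```

The force went from -2.9 to +1.8 N, so the props now carry the bar's weight. I open and retreat upward.

Call:
{"method": "carry_out", "body": {
  "dr": [
    [0,0,0],
    [0,0,0],
    [0,0,0],
    [0,0,0],
    [0,0,0],
    [0,0,0],
    [0,0,0],
    [0,0,0]
  ],
  "translation": [
    [0,0,0],
    [0,0,0],
    [0,0,0],
    [0,0,0],
    [0,0,0],
    [0,0,0],
    [0,0,0],
    [0,0,0]
  ],
  "grip": [0.43,0.45,0.5,0.55,0.6,0.65,0.7,0.7]
}}

```text
time: 8.85
position: [0.5356, 0.251, 0.1275]
tool_rot: [0.999, 0.051, 0.0, 0.0]
ft_force: [1.1, -0.6, -0.1]
grip_width: 0.0589
```

Call:
{"method": "carry_out", "body": {
  "dr": [
    [0,0,0],
    [0,0,0],
    [0,0,0],
    [0,0,0],
    [0,0,0],
    [0,0,0],
    [0,0,0],
    [0,0,0],
    [0,0,0],
    [0,0,0],
    [0,0,0],
    [0,0,0],
    [0,0,0],
    [0,0,0],
    [0,0,0],
    [0,0,0],
    [0,0,0]
  ],
  "translation": [
    [0,0,0.5],
    [0,0,1.5],
    [0,0,3],
    [0,0,5],
    [0,0,7.5],
    [0,0,10],
    [0,0,12],
    [0,-3,12],
    [0,-6,12],
    [0,-9,12],
    [0,-12,12],
    [0,-15,12],
    [0,-18,12],
    [0,-21,12],
    [0,-24,12],
    [0,-26,12],
    [0,-26,12]
  ],
  "grip": [0.7,0.7,0.7,0.7,0.7,0.7,0.7,0.7,0.7,0.7,0.7,0.7,0.7,0.7,0.7,0.7,0.7]
}}

```text
time: 10.27
position: [0.5363, -0.0129, 0.2487]
tool_rot: [0.999, 0.049, 0.001, 0.001]
ft_force: [-0.2, 0.5, 0.4]
grip_width: 0.0612
```

Run:
```python
from rig import robot
from h import *
c=robot.camera("scene");t=robot.camera("top");print(robot.get_obs()["position"])
f=lambda i,w:cv2.resize(i,(w,540),interpolation=cv2.INTER_CUBIC)
cv2.imwrite("pics/z1.png",np.hstack([f(c["color"][215:385,300:470],400),f(t["color"][130:280,165:275],396)]))
s=face(c,(300,230,470,370),.14,(19,60,140));print(s[0])
```

```text
[ 0.53574726 -0.00951378  0.248344  ]
((534.1821899414062, 244.8555145263672), (268.7655029296875, 46.59498977661133), 5.956655502319336)
```

View pics/z1.png

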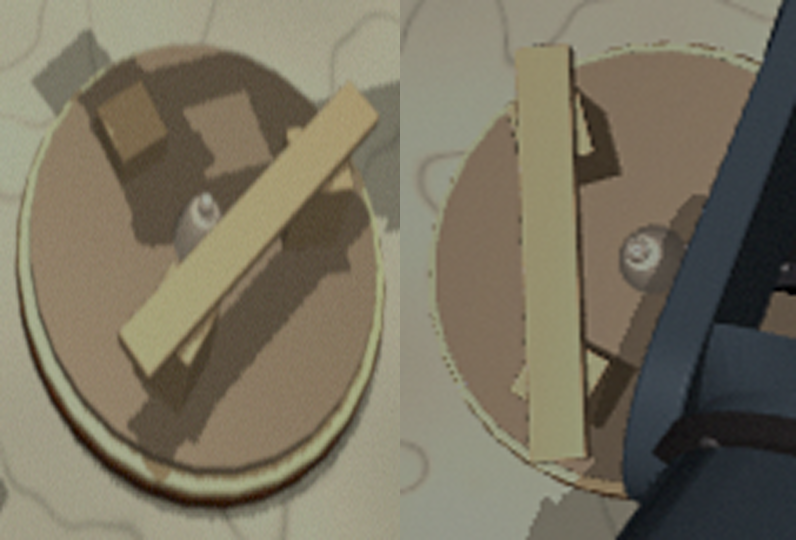

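The bar lies flat across both tall props and sticks out at each end. The bell stands at about (640,258) in the right-hand panel and the props are upright. The gripper is clear, so I hand in.

```bash
python3 -c "
from rig import robot
print(robot.hand_in())"
```

```text
the job is handed in; nothing more can be done
None
```

The long bar is lying flat across the tops of the two tall props, and the job was handed in at about 10.4 s of the 40 s allowed. I gripped it at its middle, carried it over, and lowered it until the props took its weight (vertical force from -2.9 to +1.8 N). Then I opened the jaws and moved the arm away.

- **Placing:** Just before release, the bar's centre in the top view was within 2.5 mm of the midpoint between the props. Its angle was 5.75° against the 5.9° line between them, and it overhangs each prop's centre by about 53 mm.
- **Last look:** The final pictures show the bar flat on both props, and both props and the bell upright with no visible movement. I judged this by eye and did not re-measure their positions.
- **Disagreements:** The two camera views differed by 2–4 mm on prop and bar positions, so I used the averages. My first colour mask of the bar in the top view leaked into the table, so I dropped it. The final scene-view mask also took in a prop corner (46.6 mm wide instead of 36), so only its 269 mm length and 5.96° angle are useful.

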